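Close and lock the mould press

TASK

Close the little bench press on the mould: screw its foot down with the small top knob, clockwise, until it bears on the mould with a firm 70 N or so (45 to 95 N, never over 130 N, that would spoil the mould). Leave the larger lock ring under the knob alone while you do that; then turn only the ring clockwise until it is tight, without losing the pressure you set, let go, and do not knock the things lying around.

Things in the scene. Friction and masses are not known exactly. Their poses are not given: they have to be found in the camera images.
- knob_grip (a point): Axis of the small knurled steel knob on top of the press, at a good height to pinch it. A plain upright cylinder 28 mm across, from 18.5 mm below this point to 9 mm above it; it turns about the vertical and neither rises nor sinks. The top of the wider lock ring lies 21 mm below this point: fingers on the knob must end above that. Nothing stands higher than the knob.
- ring_grip (a point): Axis of the larger knurled steel lock ring, under the knob on the same vertical axis, at a good height to pinch it: 52 mm across, from 13 mm below to 7 mm above this point; neither rises nor sinks. The knob's top is 37 mm above this point, so the knob stands between fingers that pinch the ring from above. 26.5 mm below this point begins a boss 55 mm across, on the crosshead.
- ring_mark (a point): Small dark dot on the upper face of the lock ring, 21.5 mm from the axis; it goes round with the ring.
- press_knob (a joint): Angle of the small knob (rad), about 0 at the start, growing clockwise seen from above. Lowers the foot 1.5 mm per rad. Its steady drag is about 0.18 N m (at a standstill it may act either way on your hand); once the foot bears, each N of pressing shifts the moment by 0.0015 N m (70 N: 0.105 N m), and force grows by about 170 N per rad. It stays where it is let go, up to 110 N.
- lock_ring (a joint): Angle of the lock ring (rad), growing clockwise seen from above; starts slack, at 0 to 0.3. Drags with about 0.25 N m up to 1.0, where its collet begins to bite the knob's shaft; from there the torque rises by 0.45 N m per rad. Tight beyond 1.25 (about 0.36 N m); 1.35 to 1.6 is a good end, 1.8 the hard stop. When it is tight the knob cannot be turned.
- press_foot: Flat steel foot of the press, 54 x 78 x 9 mm, driven straight down by the knob through stiff disc springs; origin at the centre of its underside. Starts 0.5 to 3.1 mm above the mould, a loose aluminium frame of 48 x 73 x 25 mm on a steel table whose height is set differently each time and not measured: feel for contact at the knob.
- press: The whole press, heavy, fixed to the bench, 176 mm high with the knob: grey base 120 (x) x 150 (y) x 14 mm, two columns, and a crosshead 36 (x) x 148 (y) mm whose flat top is 110 mm above the base's underside (its end nuts stand 4 mm proud). Origin at the centre of its underside, on the knobs' axis.
- jump_ring_tin: Bystander: round aluminium screw tin, 76 mm across, 32 mm high, loose on the bench; origin at the centre of its underside. Leave it where it is.
- amber_bottle: Bystander: small brown bottle, 42 mm across, 76 mm high, loose on the bench; origin at the centre of its underside. Leave it where it is.
- brass_brush: Bystander: wooden-handled brass wire brush, 180 x 22 x 26 mm, loose on the bench; origin at the centre of its underside. Leave it where it is.

How it is judged:
By the outcome, as a careful person would: the job done as asked, in the order asked, and still so for the second after the job is handed in, with the robot touching nothing.
It also fails if it takes over 67 s, if anything falls off the work surface, if the arm or the gripper's body presses on something with over 40 N, if the wrist force passes 120 N, or if a joint passes its speed limit or range.

ROBOT

A 6-joint arm with a two-finger parallel gripper is mounted at the origin on a cart in front of the work surface, level with it; the furniture and walls round the work are solid. World frame = base frame: x ahead of the robot, y to its left, z up, the work surface at z = 0. Lengths are in mm, angles in rad, forces in N, time in s.
With the tool pointing down it reaches from about 400 to 825 mm from the base axis. Payload 7 kg.
Tool frame: the origin (TCP) lies at the very end of the fingers, on their centre line; the grasp point (between the pads) lies 19 mm behind it; z points along the fingers, y is the direction in which the jaws open and shut (so a half turn about z gives the same grasp; the last joint's range is limited). The gripper opens to 88 mm and grips with 3 to 60 N. Pads are 19 mm wide; open, the fingers measure 130 mm over their backs; the gripper's body (78 mm by 193 mm) begins 47 mm behind the grasp point.
Start: joints at [0.288, 0.359, 0.012, 0, -1.224, -0.288], TCP at [674.978, -0.019, 226.561] pointing down, gripper open.
Joint ranges: [-3.07, 3.07], [-1.43, 2.12], [-1.02, 1.25], [-3.03, 1.67], [-3.05, -0], [-3.03, 3.03]. Speed limits (rad/s): [2.39, 2.39, 3.01, 3.14, 3.14, 3.14].

INTERFACE

Orientations are given as a unit quaternion [x, y, z, w].
In Python, from plant import bot gives the robot as it stands. Calls block until the motion is done:
- bot.move_ptp(position, orientation): joint-space move of the TCP to a pose.
- bot.line_to(position, velocity=150, ori=None): straight line of the TCP; ori=None keeps the orientation; velocity is the mean speed in mm/s.
- bot.move_joints(angles): joint-space move.
- bot.move_gripper(opening, force=None): finger opening in mm; force is the grip in N (None keeps the last); returns when the fingers have stopped.
- bot.pause(seconds).
- bot.solve_ik(position, orientation): joint angles nearest the present ones, or None.
- bot.read_state(): the state.
- bot.camera(name): name is "scene" or "side" or "wrist"; returns the picture (420x560x3 uint8, red, green, blue); there is no depth.
- bot.get_calibration(name): a dict with "fx", "fy", "cx", "cy" (pixels), "view" (4x4, takes a point from world to camera coordinates); the wrist camera has in their place "T_tool_cam" (4x4, takes a point from camera to tool coordinates, whose origin is the TCP and whose axes are the flange's). Camera axes: x right, y up, looking along -z (the intrinsics and any distortion apply to the point x, -y, -z); pixel columns grow to the right and rows downward; lengths in mm; the calibration is good to about 2 mm. The wrist camera is an equidistant fisheye: a pixel r from the principal point sees the ray r / f radians off the axis. A picture is of the moment at which its call begins: read the wrist's pose just before it. get_calibration takes no time and is no camera call.
A pose or a line that the arm cannot do raises bot.Unreachable and nothing moves.
- bot.close_job(): hands the job in, once; it reports no verdict.
The state is a dict: "t": time; "joint_pos": joint angles; "qvel": joint speeds; "tau": joint torques, N m; "tcp_pos": TCP position; "eef_rot": TCP orientation; "contact_force": force on the tool from outside, world axes, zero at the start; "moment": the same for the moment, N m; "width": finger opening in mm.
Only numpy, scipy, OpenCV 4.12 (cv2) and the standard library are available. Lean on these libraries where they do the work, as an engineer would, in place of code of your own. Each camera call takes 0.05 s, during which the arm holds its last target.

## Working session

There is one attempt and no reset: what is moved stays moved. The work goes in short steps, each a Python script; the robot and the scene stay as the last script left them, time stands still between calls to the robot, and variables do not carry over. Pictures are saved under pics/ and viewed, and the job is handed in when it is done.

```bash
ls; mkdir -p pics
python3 - <<'E'
from plant import bot
import cv2,numpy as np
s=bot.read_state();print({k:np.round(v,3).tolist() for k,v in s.items()})
for n in("scene","side","wrist"):
    im=bot.camera(n);cv2.imwrite(f"pics/{n}0.png",im[:,:,::-1]);c=bot.get_calibration(n);print(n,{k:np.round(v,4).tolist() for k,v in c.items()})
E
```

```text
pics
{'t': 0.0, 'joint_pos': [0.288, 0.359, 0.011, -0.0, -1.224, -0.288], 'qvel': [0.001, -0.001, -0.001, 0.002, -0.0, 0.001], 'tau': [-0.001, -58.273, 29.306, 6.997, 0.007, -0.0], 'tcp_pos': [674.522, -0.029, 225.632], 'eef_rot': [-0.707, 0.707, 0.001, -0.001], 'contact_force': [-0.247, -0.269, 0.221], 'moment': [-0.006, -0.02, 0.034], 'width': 87.416}
scene {'fx': 468.2763, 'fy': 468.2763, 'cx': 284.3665, 'cy': 206.9294, 'view': [[-0.8781, -0.4783, 0.0079, 495.714], [0.2744, -0.4901, 0.8273, -283.5272], [-0.3919, 0.7287, 0.5617, -901.1869], [0.0, 0.0, 0.0, 1.0]]}
side {'fx': 458.0435, 'fy': 458.0435, 'cx': 276.7888, 'cy': 211.3948, 'view': [[0.997, -0.0745, -0.0218, -601.3309], [0.0594, 0.5512, 0.8323, -124.2616], [-0.05, -0.831, 0.554, -1353.1095], [0.0, 0.0, 0.0, 1.0]]}
wrist {'fx': 325.1923, 'fy': 325.1923, 'cx': 282.1584, 'cy': 209.5336, 'T_tool_cam': [[0.0005, 0.9504, 0.3109, 83.4726], [1.0, -0.001, 0.0015, 0.226], [0.0018, 0.3109, -0.9504, -157.4062], [0.0, 0.0, 0.0, 1.0]]}
```

View pics/scene0.png

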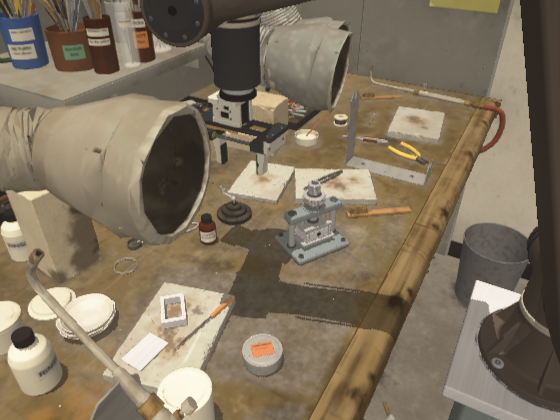

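View pics/side0.png

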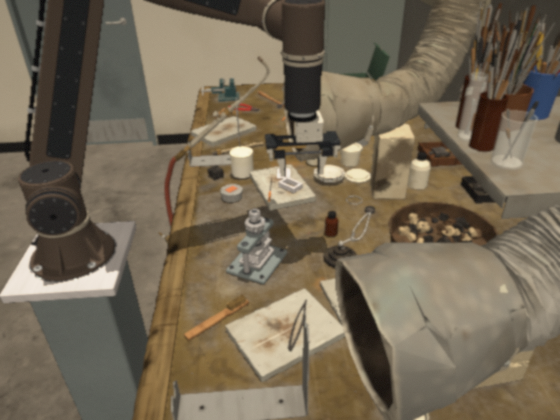

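View pics/wrist0.png

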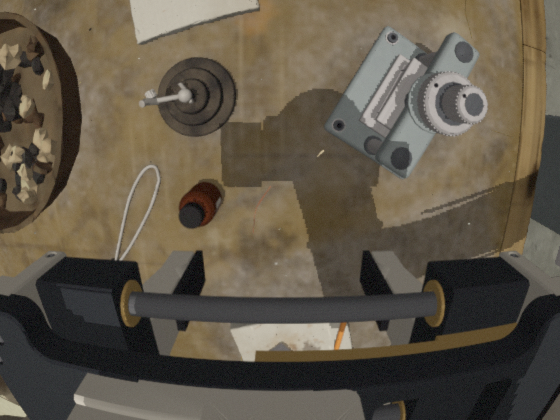

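The scene view shows the press knob near (315,185), the side view shows it near (254,214), and the wrist view shows it near (469,101). The press is rotated relative to the world axes. I'll enlarge these next.

```bash
cat > h.py <<'E'
import numpy as np,cv2
from scipy.spatial.transform import Rotation as R
from scipy.optimize import least_squares
from plant import bot
def proj(n,P):
    c=bot.get_calibration(n);P=np.atleast_2d(P);q=P@c['view'][:3,:3].T+c['view'][:3,3] if isinstance(c['view'],np.ndarray) else P@np.array(c['view'])[:3,:3].T+np.array(c['view'])[:3,3]
    x,y,z=q[:,0],-q[:,1],-q[:,2]
    return np.c_[c['fx']*x/z+c['cx'],c['fy']*y/z+c['cy']]
def projw(st,P):
    c=bot.get_calibration('wrist');T=np.array(c['T_tool_cam']);P=np.atleast_2d(P)
    Rt=R.from_quat(st['eef_rot']).as_matrix();t=(P-np.array(st['tcp_pos']))@Rt
    q=(t-T[:3,3])@T[:3,:3]
    x,y,z=q[:,0],-q[:,1],-q[:,2];rho=np.hypot(x,y);th=np.arctan2(rho,z)
    return np.c_[c['fx']*th*x/rho+c['cx'],c['fy']*th*y/rho+c['cy']]
def crop(src,dst,u,v,w,h,k):
    im=cv2.imread(src);u0,v0=int(u-w/2),int(v-h/2);cv2.imwrite(dst,cv2.resize(im[v0:v0+h,u0:u0+w],None,fx=k,fy=k,interpolation=cv2.INTER_CUBIC));print(dst,u0,v0)
E
python3 - <<'E'
from h import *
crop('pics/scene0.png','pics/scene0c.png',315,222,100,90,8 if 0 else 6)
crop('pics/side0.png','pics/side0c.png',256,244,90,80,7)
crop('pics/wrist0.png','pics/wrist0c.png',410,100,180,150,4)
E
```

```text
pics/scene0c.png 265 177
pics/side0c.png 211 204
pics/wrist0c.png 320 25
```

View pics/scene0c.png

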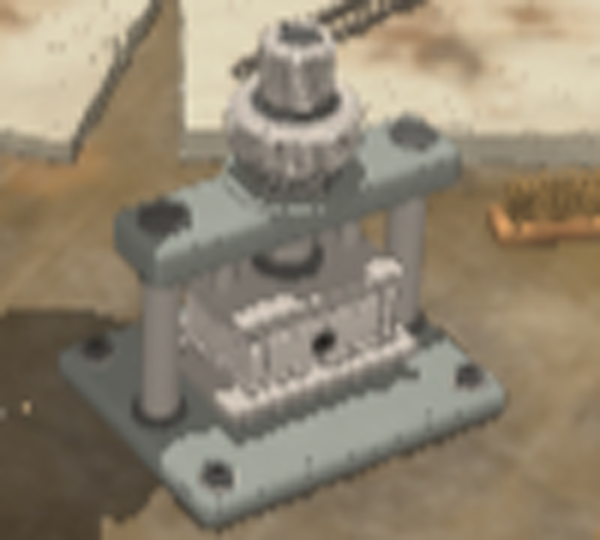

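View pics/side0c.png

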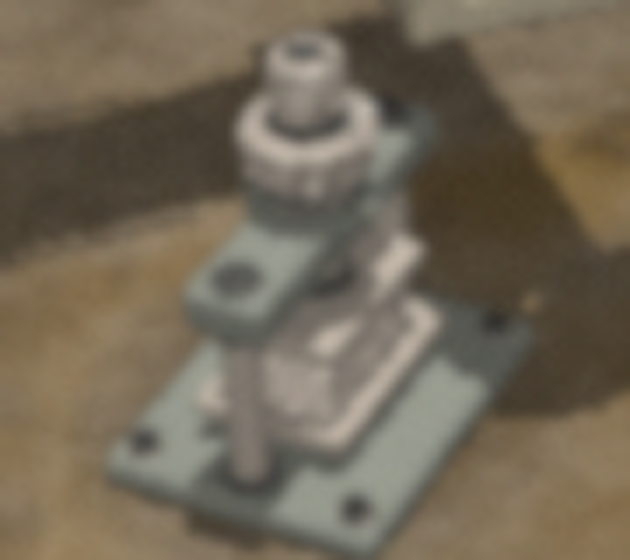

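View pics/wrist0c.png

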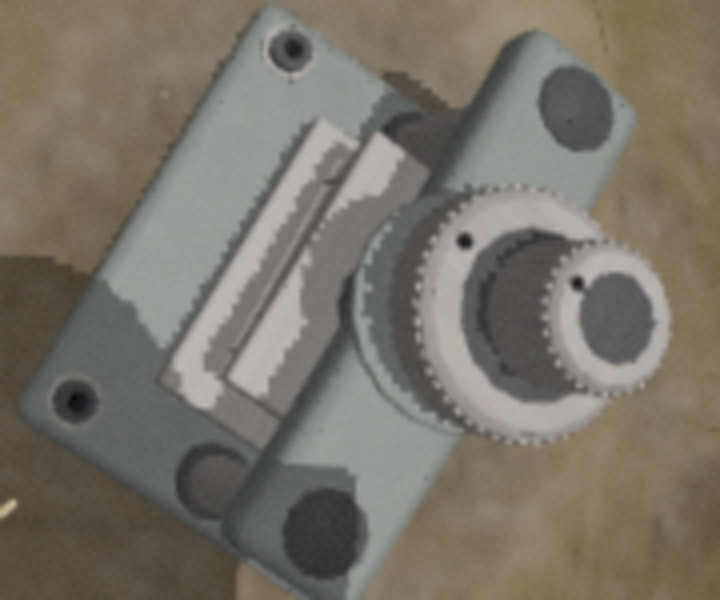

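Run:
```python
from h import *
st=bot.read_state()
def fitz(z,w=None,s=None,d=None):
    def f(p):
        P=[p[0],p[1],z]; r=[]
        if w: r+=list(projw(st,P)[0]-w)
        if s: r+=list(proj('scene',P)[0]-s)
        if d: r+=list(proj('side',P)[0]-d)
        return r
    o=least_squares(f,[550,-150]);return o.x.round(1),np.round(o.fun,1)
w=(320+607/4,25+317/4);s=(265+50,177+33/6);d=(211+303/7,204+47/7)
print('top w',fitz(176,w=w),'s',fitz(176,s=s),'d',fitz(176,d=d),'all',fitz(176,w,s,d))
n1=fitz(114,w=(464,51.75));n2=fitz(114,w=(401.25,158));print(n1,n2,(n1[0]+n2[0])/2,np.linalg.norm(n1[0]-n2[0]))
print('ring mark',fitz(146,w=(436.25,85.25)))
print('ring ctr',fitz(146,w=(320+517/4,25+314/4)))
# bystanders
print('bottle cap w',fitz(76,w=(190,215)),fitz(76,s=(207,216)),'tin scene',fitz(32,s=(262,349)),'brush',fitz(13,s=(350,212)),fitz(13,s=(410,209)))
```

```text
top w (array([541.3, -93.7]), array([0., 0.])) s (array([537.5, -95.6]), array([-0.,  0.])) d (array([540.6, -95.3]), array([0., 0.])) all (array([540.8, -93.9]), array([ 0.6, -0.2, -1.6, -0. ,  0.1, -0.3]))
(array([ 511.3, -144.7]), array([0., 0.])) (array([570.8, -42.8]), array([-0.,  0.])) [541.05 -93.75] 117.99940677816983
ring mark (array([ 556.3, -106.5]), array([0., 0.]))
ring ctr (array([543.9, -93.3]), array([ 0., -0.]))
bottle cap w (array([769.4,  23. ]), array([0., 0.])) (array([766.7,  24.2]), array([-0.,  0.])) tin scene (array([463.9, 271.9]), array([-0.,  0.])) brush (array([ 497.8, -249.7]), array([-0.,  0.])) (array([ 359.2, -343.8]), array([0., 0.]))
```

Run:
```python
from h import *
st=bot.read_state();M=R.from_quat(st['eef_rot']).as_matrix();print(M.round(2))
# tool x axis angle psi in world; tool z down
def q(psi):
    x=np.array([np.cos(psi),np.sin(psi),0]);z=np.array([0,0,-1.]);y=np.cross(z,x);return R.from_matrix(np.c_[x,y,z]).as_quat()
for z in(120,149,260):
  for psi in np.arange(-3,3.2,.5):
    j=bot.solve_ik([541,-94,z],q(psi)); print(z,round(psi,2),None if j is None else np.round(j,2).tolist())
```

```text
[[-0. -1. -0.]
 [-1.  0. -0.]
 [ 0.  0. -1.]]
120 -3.0 [0.18, 0.25, -0.41, 0.0, -0.91, -1.61]
120 -2.5 [0.18, 0.25, -0.41, 0.0, -0.91, -1.11]
120 -2.0 [0.18, 0.25, -0.41, 0.0, -0.91, -0.61]
120 -1.5 [0.18, 0.25, -0.41, 0.0, -0.91, -0.11]
120 -1.0 [0.18, 0.25, -0.41, 0.0, -0.91, 0.39]
120 -0.5 [0.18, 0.25, -0.41, 0.0, -0.91, 0.89]
120 0.0 [0.18, 0.25, -0.41, 0.0, -0.91, 1.39]
120 0.5 [0.18, 0.25, -0.41, 0.0, -0.91, 1.89]
120 1.0 [0.18, 0.25, -0.41, 0.0, -0.91, 2.39]
120 1.5 [0.18, 0.25, -0.41, 0.0, -0.91, 2.89]
120 2.0 [0.18, 0.25, -0.41, 0.0, -0.91, -2.9]
120 2.5 [0.18, 0.25, -0.41, 0.0, -0.91, -2.4]
120 3.0 [0.18, 0.25, -0.41, 0.0, -0.91, -1.9]
149 -3.0 [0.18, 0.22, -0.38, 0.0, -0.98, -1.61]
149 -2.5 [0.18, 0.22, -0.38, 0.0, -0.98, -1.11]
149 -2.0 [0.18, 0.22, -0.38, 0.0, -0.98, -0.61]
149 -1.5 [0.18, 0.22, -0.38, 0.0, -0.98, -0.11]
149 -1.0 [0.18, 0.22, -0.38, 0.0, -0.98, 0.39]
149 -0.5 [0.18, 0.22, -0.38, 0.0, -0.98, 0.89]
149 0.0 [0.18, 0.22, -0.38, 0.0, -0.98, 1.39]
149 0.5 [0.18, 0.22, -0.38, 0.0, -0.98, 1.89]
149 1.0 [0.18, 0.22, -0.38, 0.0, -0.98, 2.39]
149 1.5 [0.18, 0.22, -0.38, 0.0, -0.98, 2.89]
149 2.0 [0.18, 0.22, -0.38, 0.0, -0.98, -2.9]
149 2.5 [0.18, 0.22, -0.38, 0.0, -0.98, -2.4]
149 3.0 [0.18, 0.22, -0.38, 0.0, -0.98, -1.9]
260 -3.0 [0.18, 0.13, -0.22, 0.0, -1.22, -1.61]
260 -2.5 [0.18, 0.13, -0.22, 0.0, -1.22, -1.11]
260 -2.0 [0.18, 0.13, -0.22, 0.0, -1.22, -0.61]
260 -1.5 [0.18, 0.13, -0.22, 0.0, -1.22, -0.11]
260 -1.0 [0.18, 0.13, -0.22, 0.0, -1.22, 0.39]
260 -0.5 [0.18, 0.13, -0.22, 0.0, -1.22, 0.89]
260 0.0 [0.18, 0.13, -0.22, 0.0, -1.22, 1.39]
260 0.5 [0.18, 0.13, -0.22, 0.0, -1.22, 1.89]
260 1.0 [0.18, 0.13, -0.22, 0.0, -1.22, 2.39]
260 1.5 [0.18, 0.13, -0.22, 0.0, -1.22, 2.89]
260 2.0 [0.18, 0.13, -0.22, 0.0, -1.22, -2.9]
260 2.5 [0.18, 0.13, -0.22, 0.0, -1.22, -2.4]
260 3.0 [0.18, 0.13, -0.22, 0.0, -1.22, -1.9]
```

```bash
cat >> h.py <<'E'
def q(psi):
    x=np.array([np.cos(psi),np.sin(psi),0]);z=np.array([0,0,-1.]);y=np.cross(z,x);return R.from_matrix(np.c_[x,y,z]).as_quat()
def sh():
    s=bot.read_state();print('t%.2f'%s['t'],'tcp',np.round(s['tcp_pos'],2),'j6 %.4f'%s['joint_pos'][5],'F',np.round(s['contact_force'],1),'M',np.round(s['moment'],3),'w%.1f'%s['width']);return s
def fw(st,uv,z):
    o=least_squares(lambda p:projw(st,[p[0],p[1],z])[0]-uv,[541,-94]);return o.x
E
python3 - <<'E'
from h import *
bot.move_ptp([541,-94,225],q(0.21));st=sh()
cv2.imwrite('pics/w1.png',bot.camera('wrist')[:,:,::-1]);sh()
print(projw(st,[[541,-94,176],[541,-94,146]]))
import pickle;pickle.dump(st,open('st1.pkl','wb'))
u,v=projw(st,[541,-94,160])[0]
crop('pics/w1.png','pics/w1c.png',u,v,160,130,5)
E
```

```text
t1.80 tcp [541.22 -93.91 225.04] j6 1.5951 F [-0.1  0.5  0. ] M [-0.158  0.073 -0.015] w87.7
t1.85 tcp [541.23 -93.86 224.97] j6 1.5952 F [0.5 0.1 0.4] M [-0.159  0.049  0.013] w87.3
[[283.95701413 234.434659  ]
 [283.77050537 219.67239529]]
pics/w1c.png 203 161
```

View pics/w1c.png

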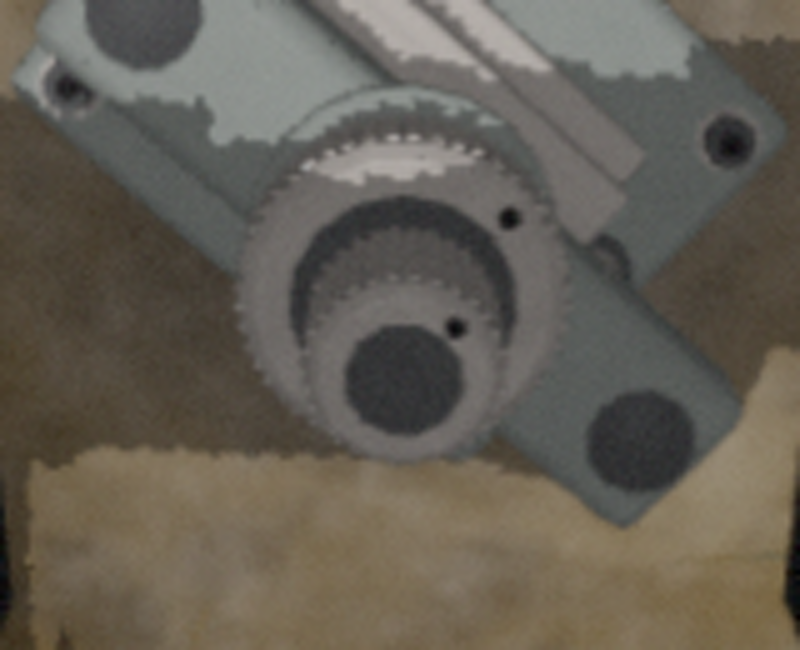

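View pics/w1.png

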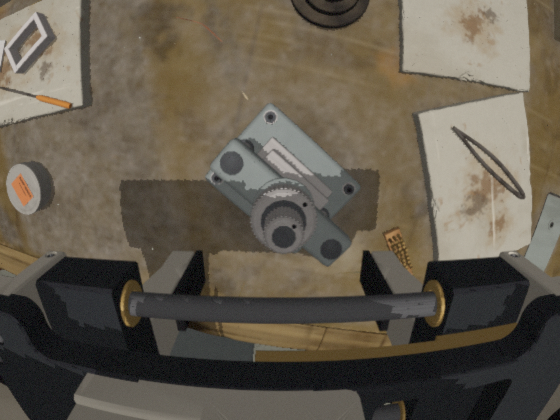

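The knob's centre reads (283.8,236.6) against a predicted (284.0,234.4), so the estimates agree to about 1.3 mm. I'll average them and grasp the knob.

Run:
```python
from h import *
import pickle
st=pickle.load(open('st1.pkl','rb'))
print(fw(st,[203+404/5,161+378/5],176),fw(st,[203+403/5,161+300/5],146),'mark',fw(st,[203+510/5,161+218/5],146))
c=np.array([540.6,-94.1])
bot.line_to([c[0],c[1],150],150,q(0.21));sh()
bot.move_gripper(45);sh()
bot.move_gripper(20,50);bot.pause(.2);s=sh()
cv2.imwrite('pics/w2.png',bot.camera('wrist')[:,:,::-1])
```

```text
[539.40226726 -94.23293223] [539.90562836 -94.09988733] mark [ 556.28125461 -107.26712489]
t2.50 tcp [541.2  -94.12 150.57] j6 1.5959 F [ 0.8 -0.7  0.3] M [-0.139 -0.017  0.028] w87.5
t3.38 tcp [540.59 -94.12 149.96] j6 1.5961 F [0.1 0.1 0.5] M [-0.142  0.051 -0.015] w44.6
t4.04 tcp [540.73 -94.72 150.05] j6 1.5961 F [ 1.2 -4.9 -1.9] M [-1.905 -0.435 -0.021] w26.9
```

View pics/w2.png

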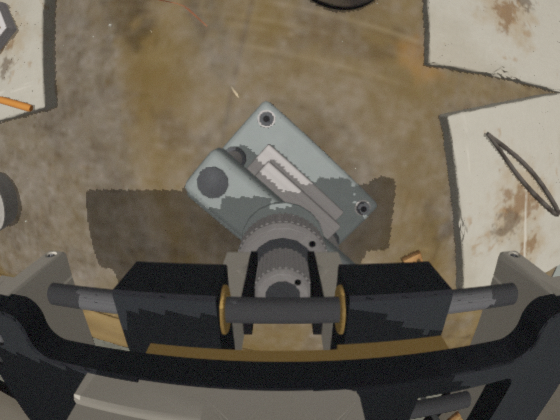

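Run:
```python
from h import *
c=np.array([540.6,-94.75]);psi=.21
bot.line_to([c[0],c[1],150],20,q(psi));sh()
for i in range(5):
    psi-=.06
    bot.move_joints(bot.solve_ik([c[0],c[1],150],q(psi)))
    s=sh()
bot.pause(.1);sh();bot.pause(.1);sh()
```

```text
t4.34 tcp [540.74 -94.81 150.05] j6 1.5973 F [ 1.  -1.5 -0.1] M [-0.867 -0.37  -0.049] w26.8
t4.59 tcp [540.77 -94.87 150.05] j6 1.5385 F [ 1.4 -3.7 -1.4] M [-1.316 -0.566 -0.134] w27.2
t4.84 tcp [540.73 -95.01 150.05] j6 1.4797 F [ 2.5 -5.1 -1.3] M [-1.774 -0.682 -0.109] w26.7
t5.09 tcp [540.74 -95.12 150.05] j6 1.4198 F [ 3.6 -5.7 -0.8] M [-1.967 -0.813 -0.214] w26.8
t5.34 tcp [540.78 -95.23 150.08] j6 1.3598 F [ 2.2 -5.3 -0.6] M [-2.157 -0.861 -0.144] w26.8
t5.59 tcp [540.74 -95.31 150.06] j6 1.2998 F [ 2.3 -6.3 -1.4] M [-2.373 -0.858 -0.184] w26.8
t5.69 tcp [540.74 -95.32 150.09] j6 1.3002 F [ 2.9 -6.8 -1. ] M [-2.326 -0.845 -0.216] w26.9
t5.79 tcp [540.77 -95.29 150.09] j6 1.3002 F [ 2.  -6.1 -2. ] M [-2.382 -0.899 -0.196] w26.5
```

Run:
```python
from h import *
c=np.array([539.2,-95.3]);psi=-.09
print(bot.read_state()['tau'][5])
bot.move_gripper(34);sh()
bot.line_to([c[0],c[1],150],30,q(psi));sh()
print(bot.read_state()['tau'][5])
bot.move_gripper(20,50);sh()
print(bot.read_state()['tau'][5])
for i in range(2):
    psi-=.05
    bot.move_joints(bot.solve_ik([c[0],c[1],150],q(psi)))
    s=sh();print(s['tau'][5])
cv2.imwrite('pics/w3.png',bot.camera('wrist')[:,:,::-1])
```

```text
0.17808143980801105
t6.21 tcp [540.5  -94.47 149.97] j6 1.2980 F [ 0.3  0.4 -0.3] M [-0.025 -0.021 -0.003] w33.7
t6.46 tcp [539.08 -95.25 150.02] j6 1.2980 F [ 0.5 -0.3  0.2] M [-0.115  0.061 -0.041] w34.0
0.007801604806445539
t6.77 tcp [539.22 -95.29 150.02] j6 1.2979 F [-0.3  0.4  0.9] M [-0.061  0.134 -0.03 ] w26.8
0.013446911762002856
t7.02 tcp [539.19 -95.3  150.04] j6 1.2488 F [ 0.9 -0.1  0.2] M [-0.13   0.152 -0.187] w26.9
-0.10045868111774325
t7.27 tcp [539.21 -95.32 150.03] j6 1.1997 F [-0.7  0.1 -0.4] M [-0.217  0.11  -0.261] w26.9
-0.08311520330607891
```

View pics/w3.png

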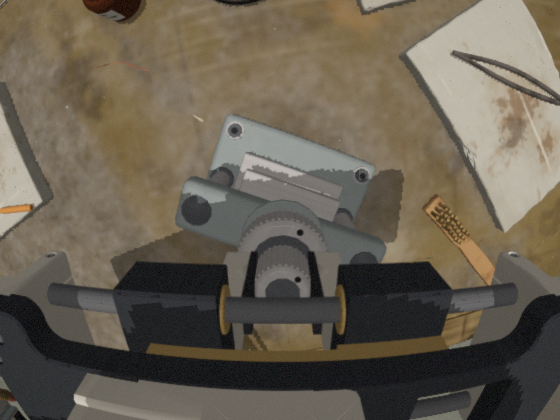

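```bash
cat > turn.py <<'E'
from h import *
import json,os
def turn(c,z,psi,step,n,log,stop=9):
    L=json.load(open(log)) if os.path.exists(log) else []
    for i in range(n):
        psi-=step
        bot.move_joints(bot.solve_ik([c[0],c[1],z],q(psi)))
        rs=[bot.read_state() for _ in range(12)]
        m=np.mean([r['moment'] for r in rs],0);f=np.mean([r['contact_force'] for r in rs],0);tau=np.mean([r['tau'][5] for r in rs])
        L.append([psi,m[2],tau,rs[-1]['joint_pos'][5]])
        print('t%.2f psi %.3f j6 %.4f Mz %.4f tau6 %.4f F %s'%(rs[-1]['t'],psi,rs[-1]['joint_pos'][5],m[2],tau,f.round(1)))
        if abs(m[2])>stop:break
    json.dump(L,open(log,'w'));return psi
E
python3 - <<'E'
from turn import *
turn([539.2,-95.3],150,-.19,.06,8,'knob.json',.30)
E
```

```text
t7.57 psi -0.250 j6 1.1401 Mz -0.1874 tau6 -0.1425 F [-0.7 -0.3  0.7]
t7.82 psi -0.310 j6 1.0806 Mz -0.1505 tau6 -0.1348 F [-0.7 -0.6  0.7]
t8.07 psi -0.370 j6 1.0208 Mz -0.2196 tau6 -0.1314 F [-0.6 -1.4  1. ]
t8.32 psi -0.430 j6 0.9609 Mz -0.2056 tau6 -0.1302 F [-1.1 -1.2  1.4]
t8.57 psi -0.490 j6 0.9009 Mz -0.1862 tau6 -0.1297 F [ 0.3 -2.6  1.3]
t8.82 psi -0.550 j6 0.8409 Mz -0.1827 tau6 -0.1296 F [-1.3 -2.   2. ]
t9.07 psi -0.610 j6 0.7809 Mz -0.1676 tau6 -0.1297 F [-0.8 -2.7  1. ]
t9.32 psi -0.670 j6 0.7209 Mz -0.2307 tau6 -0.1299 F [-1.8 -2.5  1.5]
```

```bash
cat >> turn.py <<'E'
def turn2(c,z,psi,step,n,dtau,base):
    for i in range(n):
        psi-=step
        bot.move_joints(bot.solve_ik([c[0],c[1],z],q(psi)))
        rs=[bot.read_state() for _ in range(12)]
        m=np.mean([r['moment'] for r in rs],0);f=np.mean([r['contact_force'] for r in rs],0);tau=np.mean([r['tau'][5] for r in rs])
        print('t%.2f psi %.3f j6 %.4f Mz %.4f tau6 %.4f F %s'%(rs[-1]['t'],psi,rs[-1]['joint_pos'][5],m[2],tau,f.round(1)))
        if abs(tau-base)>dtau:break
    return psi
E
python3 - <<'E'
from turn import *
turn2([539.2,-95.35],150,-.67,.06,14,.025,-.13)
E
```

```text
t9.57 psi -0.730 j6 0.6610 Mz -0.1883 tau6 -0.1293 F [-2.  -2.4  1.5]
t9.82 psi -0.790 j6 0.6010 Mz -0.1798 tau6 -0.1300 F [-1.1 -3.4  1.5]
t10.07 psi -0.850 j6 0.5410 Mz -0.2519 tau6 -0.1301 F [-1.9 -4.5  1.9]
t10.32 psi -0.910 j6 0.4810 Mz -0.1733 tau6 -0.1302 F [-2.5 -4.3  3.1]
t10.57 psi -0.970 j6 0.4208 Mz -0.1941 tau6 -0.0500 F [-1.5 -4.5  2.5]
```

Run:
```python
from turn import *
for i in range(3):
    bot.pause(.05);s=sh();print(s['tau'][5],s['qvel'][5])
turn2([539.2,-95.35],150,-.97,.02,2,.5,-.13)
cv2.imwrite('pics/w4.png',bot.camera('wrist')[:,:,::-1])
```

```text
t10.62 tcp [539.04 -95.47 149.97] j6 0.4211 F [-2.7 -4.4  3. ] M [-1.702  0.975 -0.226] w26.5
0.12513013556599617 0.003490557638000587
t10.67 tcp [539.02 -95.48 149.99] j6 0.4212 F [-2.8 -5.1  3.3] M [-1.61   0.962 -0.176] w26.6
0.17580573912709951 0.0011567274635683046
t10.72 tcp [539.05 -95.48 150.  ] j6 0.4213 F [-1.5 -3.5  2.9] M [-1.684  0.993 -0.208] w27.1
0.18645216710865498 0.0011238814425639336
t10.97 psi -0.990 j6 0.4014 Mz -0.0846 tau6 -0.0537 F [-2.9 -3.6  3.2]
t11.22 psi -1.010 j6 0.3813 Mz -0.0298 tau6 -0.0393 F [-2.5 -4.3  2. ]
```

View pics/w4.png

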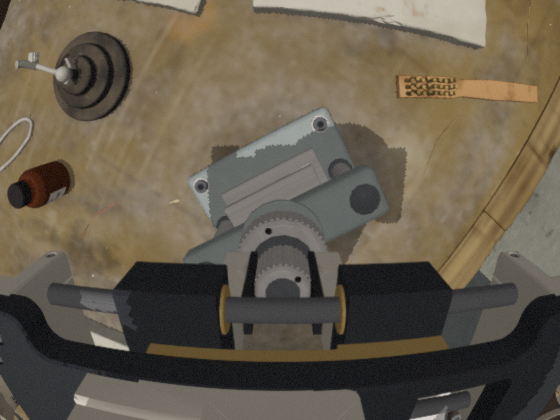

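```bash
cat >> turn.py <<'E'
def go(c,z,psi):
    bot.move_joints(bot.solve_ik([c[0],c[1],z],q(psi)))
def settle(n=4,dt=.06):
    T=[]
    for i in range(n):
        s=bot.read_state();T.append((s['tau'][5],s['moment'][2]));bot.pause(dt)
    s=bot.read_state();T.append((s['tau'][5],s['moment'][2]))
    print('t%.2f j6 %.4f tau6 %s Mz %s F %s'%(s['t'],s['joint_pos'][5],np.round([a for a,b in T],3),np.round([b for a,b in T],2),np.round(s['contact_force'],1)))
    return T[-1][0]
E
python3 - <<'E'
from turn import *
c=[539.0,-95.7]
for p in (-1.05,-1.035,-1.09,-1.075):
    print(p);go(c,150,p);settle()
E
```

```text
-1.05
t11.75 j6 0.3396 tau6 [0.002 0.155 0.184 0.176 0.161] Mz [-0.18 -0.18 -0.2  -0.11 -0.1 ] F [-1.8 -0.9  2.7]
-1.035
t12.23 j6 0.3536 tau6 [0.121 0.053 0.029 0.021 0.017] Mz [-0.07  0.01 -0.01 -0.05 -0.03] F [-2.4  1.   3.2]
-1.09
t12.72 j6 0.2993 tau6 [-0.127  0.103  0.175  0.186  0.181] Mz [-0.22 -0.18 -0.19 -0.18 -0.15] F [-1.9  1.9  3.6]
-1.075
t13.20 j6 0.3136 tau6 [0.131 0.064 0.041 0.033 0.03 ] Mz [-0.   -0.07 -0.02 -0.04 -0.01] F [-2.5  2.1  3.6]
```

```bash
cat >> turn.py <<'E'
def peak(c,z,p):
    go(c,z,p);bot.pause(.1);T=[]
    for i in range(4):
        bot.pause(.04);s=bot.read_state();T.append(s['tau'][5])
    print('t%.2f psi %.3f j6 %.4f tau6 %s Mz %.2f F %s'%(s['t'],p,s['joint_pos'][5],np.round(T,3),s['moment'][2],np.round(s['contact_force'],1)))
    return max(T)
E
python3 - <<'E'
from turn import *
c=[538.85,-95.55];p=-1.09
for i in range(5):
    p-=.06
    k=peak(c,150,p)
    if k<.17:break
E
```

```text
t13.72 psi -1.150 j6 0.2391 tau6 [0.185 0.188 0.183 0.175] Mz -0.20 F [-1.  -0.2  2.7]
t14.23 psi -1.210 j6 0.1790 tau6 [0.185 0.185 0.179 0.171] Mz -0.15 F [-1.2  0.6  1.2]
t14.75 psi -1.270 j6 0.1190 tau6 [0.184 0.185 0.179 0.172] Mz -0.14 F [-0.6 -0.3  1. ]
t15.27 psi -1.330 j6 0.0590 tau6 [0.184 0.185 0.179 0.172] Mz -0.17 F [ 0.1 -0.2  0.9]
t15.78 psi -1.390 j6 -0.0010 tau6 [0.185 0.185 0.179 0.172] Mz -0.17 F [-0.7 -0.9  0.2]
```

Run:
```python
from turn import *
c=[538.85,-95.55];p=-1.39
for i in range(10):
    p-=.06
    k=peak(c,150,p)
    if k<.165:break
```

```text
t16.30 psi -1.450 j6 -0.0610 tau6 [0.185 0.185 0.179 0.172] Mz -0.18 F [-0.6 -1.1  2.7]
t16.82 psi -1.510 j6 -0.1210 tau6 [0.185 0.185 0.179 0.172] Mz -0.11 F [-0.7 -1.   1.8]
t17.33 psi -1.570 j6 -0.1810 tau6 [0.184 0.185 0.179 0.172] Mz -0.17 F [-0.8 -2.4  2.5]
t17.85 psi -1.630 j6 -0.2410 tau6 [0.184 0.185 0.179 0.172] Mz -0.17 F [-0.9 -1.6  2.3]
t18.37 psi -1.690 j6 -0.3010 tau6 [0.171 0.171 0.165 0.158] Mz -0.19 F [-0.8 -2.2  2.5]
t18.88 psi -1.750 j6 -0.3610 tau6 [0.155 0.156 0.15  0.142] Mz -0.10 F [-1.6 -1.1  2.5]
```

Contact shows up cleanly at psi ≈ -1.634, with a slope of about 167 N/rad. I'll go on to about 70 N.

Run:
```python
from turn import *
c=[538.85,-95.6];p=-1.75
for i in range(5):
    p-=.06
    k=peak(c,150,p);print('N',(0.185-k)/.0015)
    if k<.185-.0015*66:break
cv2.imwrite('pics/w5.png',bot.camera('wrist')[:,:,::-1])
```

```text
t19.40 psi -1.810 j6 -0.4209 tau6 [0.14  0.14  0.134 0.127] Mz -0.11 F [-2.9 -0.7  3.6]
N 29.97030345102151
t19.92 psi -1.870 j6 -0.4809 tau6 [0.124 0.124 0.118 0.111] Mz -0.08 F [-3.1  0.   4.1]
N 40.47305164237817
t20.43 psi -1.930 j6 -0.5410 tau6 [0.108 0.109 0.103 0.095] Mz -0.09 F [-4.9  0.6  5.9]
N 50.9558276211222
t20.95 psi -1.990 j6 -0.5995 tau6 [0.094 0.098 0.099 0.099] Mz -0.11 F [-3.9  1.3  4.7]
N 57.2793169816335
t21.47 psi -2.050 j6 -0.6595 tau6 [0.081 0.083 0.084 0.084] Mz -0.03 F [-4.5  0.7  5.1]
N 67.39348945518334
```

View pics/w5.png

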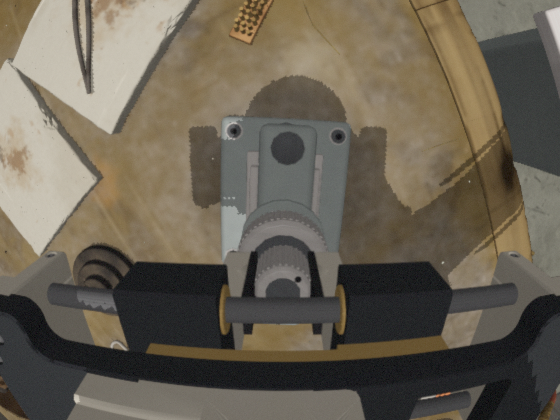

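Both measures agree: about 67–70 N. I'll release, lower over the ring and grip it.

Run:
```python
from turn import *
c=[538.85,-95.6];p=-2.05
bot.move_gripper(72);sh()
cv2.imwrite('pics/w6.png',bot.camera('wrist')[:,:,::-1])
bot.line_to([c[0],c[1],120.5],60,q(p));sh()
bot.move_gripper(46,55);sh();settle()
cv2.imwrite('pics/w7.png',bot.camera('wrist')[:,:,::-1])
st=bot.read_state();print(projw(st,[[556.3-1,-107-.5,146],[538.85,-95.6,176]]))
a=cv2.imread('pics/w6.png')[130:420,130:430];b=cv2.imread('pics/w7.png')[130:420,130:430];cv2.imwrite('pics/w67.png',np.hstack([a,b]))
```

```text
t22.43 tcp [538.88 -95.62 150.01] j6 -0.6617 F [-0.6  0.3  0.9] M [-0.027 -0.053 -0.004] w72.0
t23.12 tcp [538.88 -95.65 120.33] j6 -0.6617 F [ 0.4  0.2 -0.2] M [-0.023 -0.054  0.031] w72.2
t23.62 tcp [538.69 -95.48 120.73] j6 -0.6617 F [-2.5  2.2  3.4] M [ 0.779  0.757 -0.03 ] w50.7
t23.86 j6 -0.6617 tau6 [0.005 0.007 0.008 0.008 0.009] Mz [-0.03 -0.03 -0.03 -0.08  0.04] F [-3.4  3.4  5.7]
[[238.26844436 284.15187928]
 [280.15879599 329.53509822]]
```

View pics/w67.png

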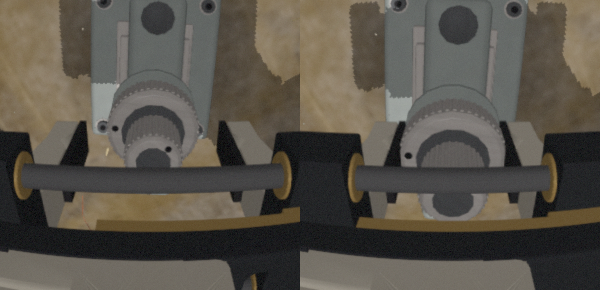

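Ring mark reads (238,285) against a predicted (238,284), so the ring hasn't moved. Next I'll turn the ring.

```bash
cat >> turn.py <<'E'
def peak2(c,z,p,n=5):
    go(c,z,p);s=bot.read_state();T=[s['tau'][5]];M=[s['moment'][2]]
    for i in range(n):
        bot.pause(.05);s=bot.read_state();T.append(s['tau'][5]);M.append(s['moment'][2])
    print('t%.2f psi %.3f j6 %.4f tau6 %s Mz %s F %s w%.1f'%(s['t'],p,s['joint_pos'][5],np.round(T,3),np.round(M,2),np.round(s['contact_force'],1),s['width']))
    return T
E
python3 - <<'E'
from turn import *
c=[538.65,-95.4];p=-2.05
for i in range(6):
    p-=.08;peak2(c,120.5,p)
E
```

```text
t24.41 psi -2.130 j6 -0.7398 tau6 [-0.164  0.141  0.225  0.245  0.249  0.249] Mz [-0.22 -0.28 -0.24 -0.29 -0.24 -0.27] F [-2.4  1.6  6. ] w51.1
t24.91 psi -2.210 j6 -0.8198 tau6 [-0.046  0.175  0.233  0.246  0.249  0.249] Mz [-0.28 -0.27 -0.27 -0.23 -0.27 -0.26] F [-2.8  1.8  5. ] w50.7
t25.41 psi -2.290 j6 -0.8998 tau6 [-0.046  0.175  0.233  0.246  0.249  0.25 ] Mz [-0.24 -0.22 -0.24 -0.22 -0.2  -0.27] F [-2.4  2.3  5.3] w50.6
t25.91 psi -2.370 j6 -0.9798 tau6 [-0.046  0.175  0.233  0.246  0.249  0.249] Mz [-0.23 -0.19 -0.22 -0.22 -0.25 -0.21] F [-2.9  1.5  5.3] w50.5
t26.41 psi -2.450 j6 -1.0598 tau6 [-0.046  0.175  0.233  0.246  0.249  0.249] Mz [-0.22 -0.26 -0.18 -0.3  -0.23 -0.23] F [-3.5  2.   5.7] w50.8
t26.91 psi -2.530 j6 -1.1398 tau6 [-0.046  0.175  0.233  0.246  0.249  0.249] Mz [-0.28 -0.24 -0.24 -0.28 -0.27 -0.23] F [-3.1  2.1  6.1] w50.6
```

Run:
```python
from turn import *
c=[538.6,-95.3];p=-2.53
for i in range(7):
    p-=.08;T=peak2(c,120.5,p)
    if abs(max(T)-.249)>.03:break
```

```text
t27.41 psi -2.610 j6 -1.2200 tau6 [-0.047  0.175  0.233  0.246  0.249  0.249] Mz [-0.21 -0.3  -0.25 -0.27 -0.22 -0.25] F [-3.5  2.3  5.6] w50.4
t27.91 psi -2.690 j6 -1.3001 tau6 [-0.046  0.175  0.233  0.246  0.249  0.25 ] Mz [-0.24 -0.16 -0.29 -0.24 -0.28 -0.27] F [-2.7  1.8  5.6] w50.9
t28.41 psi -2.770 j6 -1.3800 tau6 [-0.046  0.175  0.233  0.246  0.249  0.25 ] Mz [-0.25 -0.22 -0.26 -0.29 -0.28 -0.2 ] F [-2.5  2.   6. ] w50.7
t28.91 psi -2.850 j6 -1.4600 tau6 [-0.046  0.175  0.233  0.246  0.249  0.25 ] Mz [-0.27 -0.22 -0.28 -0.21 -0.28 -0.26] F [-2.   1.   5.9] w50.6
t29.41 psi -2.930 j6 -1.5400 tau6 [-0.046  0.175  0.233  0.247  0.249  0.25 ] Mz [-0.21 -0.25 -0.22 -0.28 -0.27 -0.21] F [-2.4  2.1  5.5] w50.5
t29.91 psi -3.010 j6 -1.6200 tau6 [-0.051  0.171  0.229  0.242  0.245  0.245] Mz [-0.24 -0.28 -0.26 -0.25 -0.26 -0.24] F [-3.   2.2  5.3] w50.5
t30.41 psi -3.090 j6 -1.7001 tau6 [-0.057  0.164  0.222  0.235  0.238  0.238] Mz [-0.17 -0.24 -0.27 -0.25 -0.26 -0.21] F [-2.3  2.9  4.9] w50.7
```

Run:
```python
from turn import *
c=[538.6,-95.3];p=-3.09
for i in range(3):
    p-=.08;T=peak2(c,120.5,p)
cv2.imwrite('pics/w8.png',bot.camera('wrist')[:,:,::-1]);
cv2.imwrite('pics/w8c.png',cv2.imread('pics/w8.png')[130:420,130:430])
```

```text
t30.91 psi -3.170 j6 -1.7800 tau6 [-0.065  0.157  0.215  0.228  0.231  0.231] Mz [-0.28 -0.23 -0.2  -0.24 -0.23 -0.27] F [-3.9  2.7  5.9] w50.6
t31.41 psi -3.250 j6 -1.8600 tau6 [-0.072  0.15   0.207  0.221  0.223  0.224] Mz [-0.26 -0.26 -0.22 -0.26 -0.22 -0.2 ] F [-2.6  3.1  6. ] w50.7
t31.91 psi -3.330 j6 -1.9400 tau6 [-0.08   0.142  0.2    0.213  0.215  0.216] Mz [-0.2  -0.24 -0.19 -0.22 -0.22 -0.26] F [-3.1  1.9  5.7] w50.8
```

View pics/w8c.png

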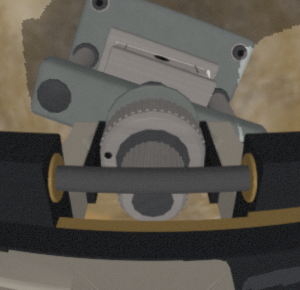

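Run:
```python
from turn import *
c=[538.6,-95.3];p=-3.43
T=peak2(c,120.5,p)
bot.move_gripper(72);sh()
st=bot.read_state();cv2.imwrite('pics/w9.png',bot.camera('wrist')[:,:,::-1])
bot.line_to([538.85,-95.6,150],80);sh()
st=bot.read_state();cv2.imwrite('pics/w10.png',bot.camera('wrist')[:,:,::-1])
bot.line_to([538.85,-95.6,235],120);sh()
import pickle;pickle.dump(bot.read_state(),open('st11.pkl','wb'));cv2.imwrite('pics/w11.png',bot.camera('wrist')[:,:,::-1])
for n in('scene','side'):cv2.imwrite(f'pics/{n}1.png',bot.camera(n)[:,:,::-1])
u,v=projw(bot.read_state(),[538.85,-95.6,160])[0]
crop('pics/w11.png','pics/w11c.png',u,v,160,130,5)
```

```text
t32.46 psi -3.430 j6 -2.0400 tau6 [-0.171  0.111  0.185  0.202  0.205  0.206] Mz [-0.21 -0.21 -0.15 -0.17 -0.21 -0.21] F [-2.6  2.6  5.9] w50.8
t33.08 tcp [538.62 -95.32 120.43] j6 -2.0422 F [-0.1  0.8 -1. ] M [-0.023 -0.16   0.042] w72.3
t33.64 tcp [538.81 -95.52 150.1 ] j6 -2.0417 F [-1.3  0.7  0.5] M [-0.06  -0.119 -0.053] w72.1
t34.55 tcp [538.33 -95.55 234.1 ] j6 -2.0417 F [ 0.1  0.2 -0.6] M [-0.075 -0.104 -0.035] w72.1
pics/w11c.png 200 156
```

View pics/w11c.png

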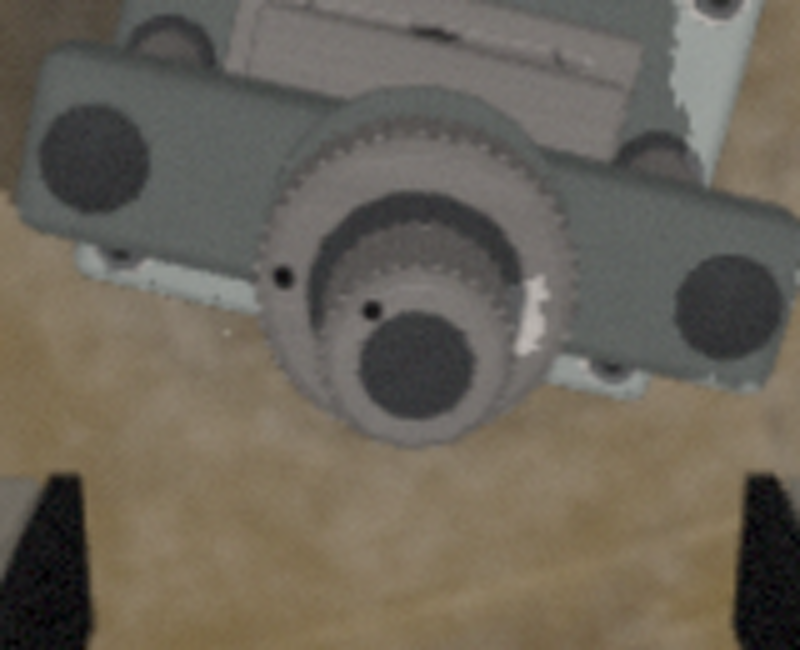

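View pics/scene1.png

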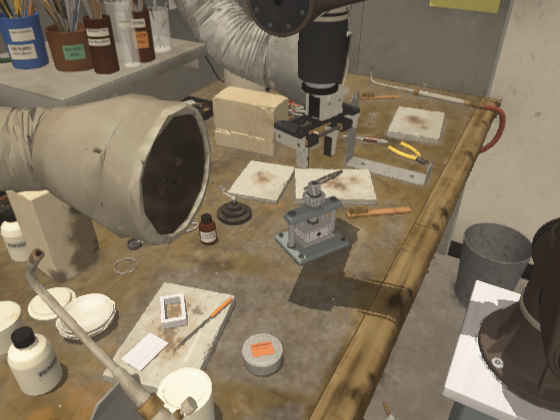

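Bystanders look unmoved. I'll check both turn angles from the marks, comparing w1 with w11.

Run:
```python
from h import *
import pickle
a=pickle.load(open('st1.pkl','rb'));b=pickle.load(open('st11.pkl','rb'))
def ang(st,o,m,c,z):
    M=fw(st,[o[0]+m[0]/5,o[1]+m[1]/5],z);C=fw(st,[o[0]+c[0]/5,o[1]+c[1]/5],z);d=M-C;return np.arctan2(d[1],d[0]),np.hypot(*d)
A,B=(203,161),(200,156)
k0=ang(a,A,(456,327),(404,378),176);k1=ang(b,B,(372,310),(416,365),176)
r0=ang(a,A,(510,218),(403,300),146);r1=ang(b,B,(284,277),(416,286),146)
print('knob',k0,k1,(k0[0]-k1[0])%6.283,'ring',r0,r1,(r0[0]-r1[0])%6.283)
```

```text
knob (np.float64(-0.5441514148473124), np.float64(10.323193987884759)) (np.float64(-2.7890770329592973), np.float64(10.376531525846922)) 2.244925618111985 ring (np.float64(-0.6769891225832763), np.float64(21.041517947467106)) (np.float64(-1.9307864168144535), np.float64(21.110165352266584)) 1.2537972942311773
```

The ring's visual estimate (1.25) depends on my eyeballed ring centre, so I'll recompute it from the felt axis, with the camera bias taken from the knob top.

Run:
```python
from h import *
import pickle
a=pickle.load(open('st1.pkl','rb'));b=pickle.load(open('st11.pkl','rb'))
ax=[538.85,-95.55]
out=[]
for st,o,kt,rm,km in((a,(203,161),(404,378),(510,218),(456,327)),(b,(200,156),(416,365),(284,277),(372,310))):
    f=lambda p:np.array(o)+np.array(p)/5
    bias=f(kt)-projw(st,[*ax,176])[0]
    rc=projw(st,[*ax,146])[0]+bias
    M=fw(st,f(rm)-bias,146);d=M-ax;K=fw(st,f(km)-bias,176)-ax
    print('bias',bias.round(1),'ring centre crop',(rc-o)*5,d,np.hypot(*d),np.arctan2(d[1],d[0]),np.arctan2(K[1],K[0]));out.append((np.arctan2(d[1],d[0]),np.arctan2(K[1],K[0])))
print(np.mod(np.array(out[0])-out[1],2*np.pi))
im=cv2.imread('pics/w11c.png')
```

```text
bias [ 2.  -0.7] ring centre crop [403.91422659 302.31248329] [ 16.76831398 -12.9884337 ] 21.210274957364312 -0.6590488498439935 -0.5446194449968249
bias [ 2.7 -0.6] ring centre crop [416.69983714 295.88646811] [ -9.07582849 -19.40952146] 21.42662330148947 -2.008186940952294 -2.7910717611409313
[1.34913809 2.24645232]
```

Run:
```python
from plant import bot
print(bot.read_state()['t']);bot.close_job()
```

```text
34.7
the job is handed in; nothing more can be done
```

The press is closed on the mould at about 70 N and the lock ring is tight. I handed the job in at t = 34.7 s with the gripper open and clear above the press.

- **Knob:** I turned it about 2.26 rad clockwise; the mark on the knob measured 2.25 rad. I felt the foot touch about 0.42 rad before the end. That angle gives about 70 N and the torque shift gives about 67 N.
- **Ring left alone:** after the knob work its dot lay within about 1 px of where it was predicted, so it had not moved.
- **Lock ring:** I turned it about 1.38 rad clockwise. The torque began to change about 0.91 rad into the turn, which I took as the collet biting at 1.0, so it should end near 1.46 (good range 1.35 to 1.6). The ring did not slip in the grip.
- **Knob after tightening:** its mark showed no lost angle, so I take the pressure as held, though I could not measure it again.
- **Bystanders:** I compared the brush, bottle and tin by eye in the final scene picture, and they look unmoved. The wrist force I read while handling the press was always below 10 N.

**Checks that disagreed:**
- The first camera fix of the press axis was 2–3 mm off. I noticed it from the side force on the knob, then let go, re-centred and gripped again.
- My first reading of the ring angle from its dot gave 1.25 rad, because I had judged the ring's centre by eye. Using the axis I had felt, it gave 1.35 rad, still about 0.03 short of the commanded turn.

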